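Turn the leaf of the roast guide

ROBOT

A 6-joint arm with a two-finger parallel gripper is mounted at the origin on the work surface. World frame = base frame: x ahead of the robot, y to its left, z up, the work surface at z = 0. Lengths are in mm, angles in rad, forces in N, time in s.
With the tool pointing down it reaches from about 400 to 925 mm from the base axis. Payload 12.5 kg.
Tool frame: the origin (TCP) lies on the mounting face of the last link; the fingertips stand 190 mm ahead of it and the grasp point (between the pads) lies 171 mm ahead of it; z points along the fingers, y is the line along which they close (so a half turn about z gives the same grasp; the last joint's range is limited). The gripper opens to 95 mm and grips with 3 to 60 N. Pads are 20 mm wide; open, the fingers measure 119 mm over their backs; the gripper's body (75 mm by 180 mm) begins 59 mm behind the grasp point.
Start: joints at [-1.456, 0.491, 1.559, -0, 1.092, -0.106], TCP at [136.901, -609.822, 404.761] pointing down, gripper open.
Joint ranges: [-3.1, 3.1], [-0.84, 2.19], [0.05, 2.79], [-1.13, 4.28], [0.06, 2.93], [-2.69, 2.69]. Speed limits (rad/s): [2.22, 2.22, 2.79, 3.14, 3.14, 3.14].

INTERFACE

Orientations are given as [roll, pitch, yaw] about the fixed x, y, z axes, in that order (R = Rz(yaw) Ry(pitch) Rx(roll)).
In Python, from cell import env gives the robot as it stands.
- The arm moves only by the tool carry_out, never from a script. Its argument "series" is a list of rows, each a list of 5 numbers: the shift along the tool's x, y, z in m, then the turn about the tool's z in degrees, then the opening, from 0 (shut) to 1 (fully open). A call has 1 to 20 rows; each row is the pose to reach, as a shift and turn from the pose commanded when the call began, along the tool's axes at that moment; what a row does not reach only later rows make up. A row lasts 1/8 s, in which the tool goes at most 62.5 mm and 10.7 degrees, less where a joint would pass 70% of its speed; a pose out of reach is approached as far as the arm can. A call with a gripper value outside its range is refused whole. The fingers move at their own pace and stop on an object; the grip force is fixed at half the most. Time passes only in rows, so rows that repeat a pose let the fingers close. It gives the time, the measured TCP pose, the force, the opening and the grip force at its end, in the units of the state.
- env.state(): the state, without advancing time (a new reading comes with each control period).
- env.read_camera(name): name is "scene" or "top" or "wrist"; returns (picture, depth): 400x640x3 uint8, red, green, blue; 400x640 float32, mm along the optical axis (not along the pixel's ray), 0 where there is no reading.
- env.get_calibration(name): a dict with "intrinsics" (3x3 intrinsics, pixels), "cam_to_world" (4x4, takes a point from camera to world coordinates); the wrist camera has in their place "T_tool_cam" (4x4, takes a point from camera to tool coordinates, whose origin is the TCP and whose axes are the flange's). Camera axes: x right, y up, looking along -z (the intrinsics and any distortion apply to the point x, -y, -z); pixel columns grow to the right and rows downward; lengths in mm; the calibration is good to about 2 mm. A picture is of the moment at which its call begins: read the wrist's pose just before it. get_calibration takes no time and is no camera call.
- env.job_done(): hands the job in; it is judged then, once.
The state is a dict: "t": time; "joints": joint angles; "qvel": joint speeds; "tau": joint torques, N m; "eef_pos": TCP position; "tcp_rot": TCP orientation; "ft_force": force on the tool from outside, world axes, zero at the start; "moment": the same for the moment, N m; "opening": opening from 0.0 (shut) to 1.0 (fully open); "grip_force": force on a finger pad.
Only numpy, scipy, OpenCV 4.12 (cv2) and the standard library are available. Lean on these libraries where they do the work, as an engineer would, in place of code of your own. Each camera call takes 0.05 s, during which the arm holds its last target. There are 200 camera calls.

TASK

The roast guide beside the tray has its stiff leaf standing ajar, and somebody left the blue cup on the opposite page. With the fingertips alone, pinching and lifting nothing, push the cup off the guide so that it stands on the table, then flip the leaf over the spine and gently press it down until it lies fully flat on that page. Do not tip the cup or let the leaf strike it, and leave everything else where it is.

Things in the scene. Friction and masses are not known exactly. Their poses are not given: they have to be found in the camera images.
- guide: Roast guide: sample book lying open, fixed, 182 mm along its spine, 286 mm across. Origin: middle of the spine, on the table; x along the spine, y across it, z up (yaw 0: spine points away from the robot). Its two pages are 6 mm high: y = -143..-11 mm (leaf ajar over it) and the landing page, y = 9..143 mm. Spine: hinge barrel 11 mm thick, axis 8.5 mm above the table.
- leaf (a joint): Hinge of the cream rigid leaf, about the barrel. 0 = flat on the guide's -y side, 1.57 = upright, 3.14 = flat on the +y side (end stop). Starts ajar, 0.35 to 0.75 rad. The hinge is stiff: the leaf stays at any angle where it is left and must be brought all the way down; this takes up to 3 N square to the leaf at its free edge.
- leaf_edge (a point): Middle of the leaf's free edge. The leaf is 4 mm thick, 170 mm long along the spine, and its free edge lies 135 mm from the hinge axis; the axis runs in the middle of its thickness. The point turns with the leaf: x along the spine, -y from the hinge to the free edge, z square to the leaf (up at joint value 0).
- cup: Blue glazed cup standing on the landing page. Round, rim radius 31 mm, 52 mm high, narrower at the foot, no handle, about 90 g. Origin: centre of the underside.
- cup_b: White glazed cup on the tray, same size as the blue one; leave alone. Origin: centre of the underside.
- cup_c: White glazed cup on the tray, same size; leave alone. Origin: centre of the underside.
- plate: Round aluminium roasting plate on the tray, diameter 150 mm, 18 mm high; leave alone. Origin: centre of the underside.
- canister: Red plastic canister with a ribbed twist cap, diameter 72 mm, 108 mm high, beyond the work; leave alone. Origin: centre of the underside.
- sugar_bowl: Terracotta sugar bowl, diameter 90 mm, 45 mm high, beyond the work; leave alone. Origin: centre of the underside.
- tray: Square tin tray on a reed mat, fixed, 320 mm square with the mat, rim 24 mm high, beside the guide on either side of it; on its near rim a steel clip, up to 58 mm high, holds a folded fan. Origin: centre of the mat's underside on the table.
There are look-alikes about, which are no part of the job. What is meant by the cup is not green, and is the larger of those in its own colour.

How it is judged (in metres and radians):
At the end, for the whole second after the job is handed in: Leaf still and flat on the landing page (hinge above 3.08 rad, stop at 3.14); blue cup upright (tilt under 0.1 rad) and still on the table, off the guide (underside within 3 mm of the table); white cups, plate, canister and sugar bowl within 15 mm of their start (value of joint leaf above 3.08 rad and velocity of joint leaf between -0.05 and 0.05 rad/s and height (world z) of cup between -0.005 and 0.003 m and angle between cup's own z axis and vertical below 0.1 rad and linear speed of cup below 0.02 m/s and distance of each of cup_b, cup_c, plate, canister, sugar_bowl from where it was at the start of the episode below 0.015 m); the robot touches nothing.
It fails at once if the blue cup is lifted (underside over 20 mm above the table) or tipped (over 0.6 rad) (height (world z) of cup above 0.02 m or angle between cup's own z axis and vertical above 0.6 rad).
It fails at once if the blue cup is squeezed or struck (over 25 N from the fingers, over 1 N from the leaf) (contact force between the fingers and cup above 25 N or contact force between leaf and cup above 1 N).
It fails at once if the leaf is forced (over 40 N from the fingers) (contact force between the fingers and leaf above 40 N).
It fails at once if the leaf is pinched (grasp point inside the leaf while the fingers touch it) (contact force between the fingers and leaf above 0.5 N and z of the grasp point in the frame of leaf_edge between -0.004 and 0.004 m and y of the grasp point in the frame of leaf_edge between -0.004 and 0.13 m and x of the grasp point in the frame of leaf_edge between -0.09 and 0.09 m).
It fails at once if a white cup, the plate, the canister or the sugar bowl is shifted over 15 mm (distance of any of cup_b, cup_c, plate, canister, sugar_bowl from where it was at the start of the episode above 0.015 m).
It also fails if it takes over 64 s, if anything falls off the work surface, if the arm or the gripper's body presses on something with over 40 N, if the wrist force passes 120 N, or if a joint passes its speed limit or range.

## Working session

There is one attempt and no reset: what is moved stays moved. The work goes in short steps, Python scripts to look and compute and a tool call to move; the robot and the scene stay as the last step left them, time stands still between calls to the robot, and variables do not carry over. Pictures are saved under pics/ and viewed, at most 10 in all, crops included, and the job is handed in when it is done.

Besides the shell and the picture viewer there is one more tool, called after "Call:" by a JSON object that holds its "name" and its "arguments", one argument or row to a line. carry_out: Moves the arm, as the interface text tells. Its arguments: {"type":"object","properties":{"series":{"type":"array","items":{"type":"array","items":{"type":"number"}}}},"required":["series"]}

```bash
mkdir -p pics; ls; cat > h.py <<'E'
import numpy as np, cv2
from cell import env
def snap(n):
    im,d=env.read_camera(n); return im,d,env.get_calibration(n)
def world(u,v,d,c):
    K=np.array(c["intrinsics"]);T=np.array(c["cam_to_world"])
    x=(u-K[0,2])/K[0,0]*d; y=(v-K[1,2])/K[1,1]*d
    p=np.stack([x,-y,-d,np.ones_like(d)],-1)
    return (p@T.T)[...,:3]
def cloud(d,c):
    v,u=np.mgrid[:d.shape[0],:d.shape[1]].astype(float)
    return world(u,v,d.astype(float),c)
E
python3 - <<'E'
from h import *
for n in("scene","top"):
    im,d,c=snap(n); cv2.imwrite(f"pics/{n}0.png",im[...,::-1]); np.savez(n+"0.npz",im=im,d=d)
    print(n,c, (d==0).mean())
print(env.state())
E
```

```text
pics
scene {'intrinsics': array([[416.25142826,   0.        , 314.9599055 ],
       [  0.        , 416.25142826, 198.75419217],
       [  0.        ,   0.        ,   1.        ]]), 'cam_to_world': array([[-8.16673760e-01, -4.32312860e-01,  3.82295123e-01,
         9.87172019e+02],
       [ 5.77021005e-01, -6.22631429e-01,  5.28561125e-01,
         4.68132613e+02],
       [ 9.52518672e-03,  6.52254318e-01,  7.57940351e-01,
         7.50097070e+02],
       [ 0.00000000e+00,  0.00000000e+00,  0.00000000e+00,
         1.00000000e+00]])} 0.0040859375
top {'intrinsics': array([[441.32586571,   0.        , 325.33180214],
       [  0.        , 441.32586571, 203.74198868],
       [  0.        ,   0.        ,   1.        ]]), 'cam_to_world': array([[-9.97406944e-02,  9.72914093e-01, -2.08542469e-01,
         3.70901149e+02],
       [-9.95011744e-01, -9.71356081e-02,  2.27222794e-02,
        -1.50544631e+01],
       [ 1.84992631e-03,  2.09768542e-01,  9.77749322e-01,
         1.11407858e+03],
       [ 0.00000000e+00,  0.00000000e+00,  0.00000000e+00,
         1.00000000e+00]])} 0.004
{'t': 0.1, 'joints': array([-1.45561114e+00,  4.91523525e-01,  1.55940779e+00,  1.25296797e-05,
        1.09170349e+00, -1.05595648e-01]), 'qvel': array([ 0.00042212, -0.0016911 , -0.00299351, -0.00047092, -0.00201419,
       -0.00055486]), 'tau': array([ 4.34788701e-03, -6.13619184e+01, -2.58604735e+01,  6.94679422e-02,
        4.69659339e-02, -4.40389749e-05]), 'eef_pos': array([ 136.89223995, -609.79568115,  404.19837986]), 'tcp_rot': array([-3.14055748e+00, -1.20893595e-04,  2.20774995e-01]), 'ft_force': array([ 0.56613321, -0.27385639, -0.1377785 ]), 'moment': array([-0.01296744,  0.01298092,  0.00921592]), 'grip_force': 0.0, 'opening': 1.0003404873985662}
```

View pics/top0.png

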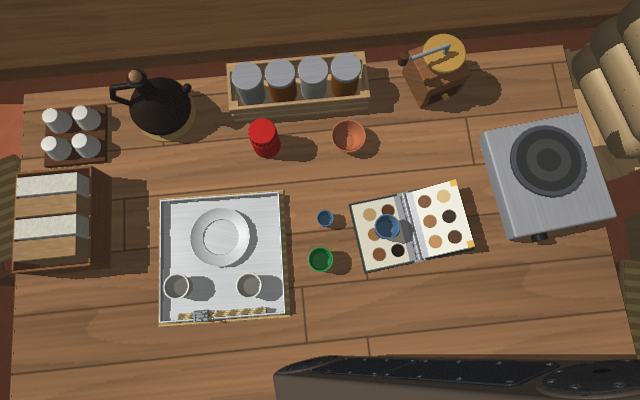

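View pics/scene0.png

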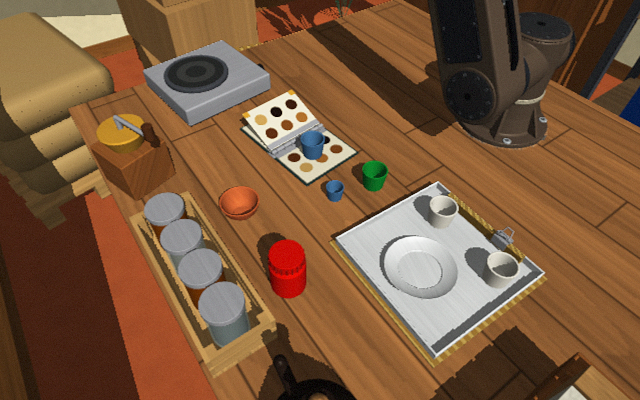

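In the top view, three things could be taken for the cup: a blue cup on the guide at (387,227), a smaller blue cup at (325,218) and a green cup at (320,260). I choose (387,227), the larger blue one. Next I measure it and check it in a close crop.

```bash
cat > m.py <<'E'
from h import *
def blobs(im,P,lo,hi,amin=40):
    hsv=cv2.cvtColor(im,cv2.COLOR_RGB2HSV); m=cv2.inRange(hsv,lo,hi)
    n,l,s,ce=cv2.connectedComponentsWithStats(m)
    for i in range(1,n):
        if s[i,4]<amin: continue
        q=P[l==i]; q=q[(q[:,2]>-20)]
        if len(q)<20 or q[:,0].max()>1200: continue
        z=np.percentile(q[:,2],97); r=q[q[:,2]>z-6]
        ok=np.abs(r[:,:2]-np.median(r[:,:2],0)).max(1)<80; r=r[ok]
        (cx,cy),rad=cv2.minEnclosingCircle(r[:,:2].astype(np.float32))
        print(ce[i].round(),s[i,4],"ztop",z.round(1),"rim c",round(cx,1),round(cy,1),"r",round(rad,1))
E
python3 - <<'E'
from m import *
for n in("top","scene"):
    z=np.load(n+"0.npz"); im,d=z["im"],z["d"]; c=env.get_calibration(n); P=cloud(d,c); print(n)
    print("blue");blobs(im,P,(95,90,40),(125,255,255))
    print("green");blobs(im,P,(50,90,30),(85,255,255))
    print("red");blobs(im,P,(0,150,60),(12,255,255),100)
z=np.load("top0.npz");im=z["im"];c=env.get_calibration("top");P=cloud(z["d"],c)
# guide region points: leaf (cream)
sub=np.zeros(im.shape[:2],bool);sub[170:280,340:485]=1
hsv=cv2.cvtColor(im,cv2.COLOR_RGB2HSV)
h=P[...,2]; 
for nm,m in(("leaf",sub&(h>20)&(hsv[...,1]<90)&(hsv[...,2]>170)),("page",sub&(h<12)&(h>2)&(hsv[...,1]<90)&(hsv[...,2]>150))):
    q=P[m];print(nm,len(q)); 
    cc=cv2.minAreaRect(q[:,:2].astype(np.float32)); print(cc, cv2.boxPoints(cc).round(),np.percentile(q[:,2],[1,50,99]).round(1))
    A=np.c_[q[:,:2],np.ones(len(q))]; w=np.linalg.lstsq(A,q[:,2],rcond=None)[0]; print("plane",w,"res",(A@w-q[:,2]).std())
crop=cv2.resize(im[165:285,305:485],None,fx=4,fy=4,interpolation=cv2.INTER_CUBIC);cv2.imwrite("pics/crop0.png",crop[...,::-1])
E
```

```text
top
blue
[325. 218.] 196 ztop 36.7 rim c 566.1 -35.1 r 20.0
[387. 226.] 484 ztop 59.8 rim c 526.8 -182.8 r 30.0
green
[320. 259.] 504 ztop 53.5 rim c 464.4 -13.9 r 30.1
red
[264. 137.] 960 ztop 109.8 rim c 781.6 97.1 r 33.4
[354. 137.] 463 ztop 45.3 rim c 771.4 -117.0 r 43.7
scene
blue
[312. 144.] 557 ztop 59.8 rim c 529.0 -181.9 r 31.4
[334. 190.] 296 ztop 37.6 rim c 567.7 -35.0 r 22.0
green
[374. 175.] 624 ztop 53.8 rim c 466.2 -14.0 r 31.2
red
[294.  17.] 2325 ztop 750.1 rim c 987.2 468.1 r 0.0
[360.   5.] 378 ztop 258.3 rim c 987.2 468.1 r 0.0
[527.   5.] 106 ztop 93.5 rim c -525.9 -301.3 r 13.9
[569.  11.] 135 ztop 139.2 rim c -525.3 -177.9 r 9.7
[125.  69.] 1280 ztop 750.1 rim c 987.2 468.1 r 0.0
[148. 131.] 121 ztop 222.2 rim c 883.8 -244.2 r 10.7
[118. 175.] 375 ztop 110.8 rim c 957.7 -324.6 r 38.3
[152. 163.] 103 ztop 98.7 rim c 895.8 -307.2 r 12.5
[146. 178.] 149 ztop 91.2 rim c 924.3 -295.2 r 8.7
[ 94. 306.] 29736 ztop 750.1 rim c 987.2 468.1 r 0.0
[239. 202.] 1117 ztop 46.8 rim c 775.1 -117.3 r 46.2
[287. 268.] 1991 ztop 110.4 rim c 783.7 97.6 r 34.3
leaf 2168
((504.48193359375, -188.121826171875), (177.49053955078125, 399.601806640625), 13.7131986618042) [[ 371.  -15.]
 [ 466. -403.]
 [ 638. -361.]
 [ 543.   27.]] [20.2 39.9 61.8]
plane [-4.42025371e-01  1.45154090e+00  7.57992845e+02] res 79.25769442910722
page 1918
((527.9224853515625, -244.62989807128906), (179.11911010742188, 265.0020751953125), 8.700986862182617) [[ 419. -127.]
 [ 459. -389.]
 [ 636. -362.]
 [ 596. -100.]] [ 2.2  5.5 11.5]
plane [-5.01531273e-04 -9.67399400e-03  4.33473148e+00] res 2.0832730897343645
```

View pics/crop0.png

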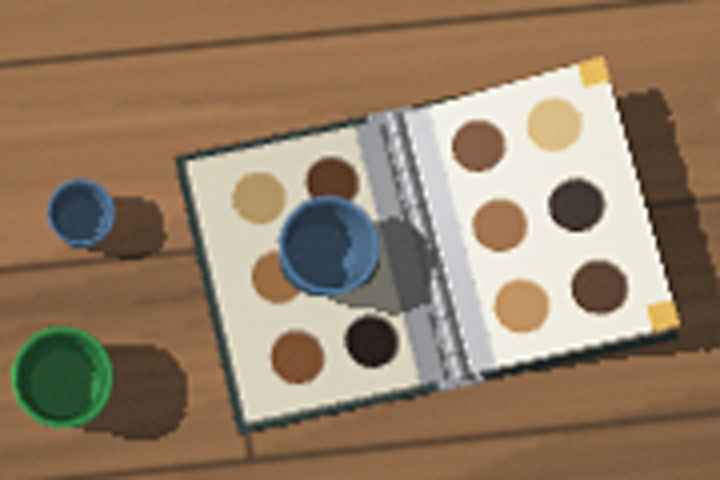

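The crop shows the blue cup on the landing page at crop (330,245) and the spine through (420,240). The small blue and green cups are off the guide on the left. The way along +y is crowded, so I plan to push the cup along the spine, away from the robot. First I measure the guide pose, the leaf angle and the cup profile.

```bash
python3 - <<'E'
from h import *
Z={n:np.load(n+"0.npz") for n in("top","scene")}
C=np.array([527.9,-182.4])
A=[]
for n in Z:
    im,d=Z[n]["im"],Z[n]["d"];P=cloud(d,env.get_calibration(n)); hsv=cv2.cvtColor(im,cv2.COLOR_RGB2HSV)
    near=np.linalg.norm(P[...,:2]-C,axis=-1)
    m=(near<40)&cv2.inRange(hsv,(95,70,20),(130,255,255)).astype(bool)
    q=P[m]; r=near[m]
    print(n,"cup profile z: n, rmin,rmax")
    for z0 in range(6,64,6):
        k=(q[:,2]>=z0)&(q[:,2]<z0+6)
        if k.sum()>3: print(z0,k.sum(),np.percentile(r[k],[5,95]).round(1))
    # guide: not table
    box=(abs(P[...,0]-528)<130)&(abs(P[...,1]+240)<190)
    low=(hsv[...,1]<80)&(hsv[...,2]>120)
    k=box&low&(P[...,2]>3)&(P[...,2]<9)&(P[...,1]>-225)
    pg=P[k]; 
    rect=cv2.minAreaRect(pg[:,:2].astype(np.float32)); print("page",len(pg),rect,cv2.boxPoints(rect).round().tolist(),"z",np.median(pg[:,2]))
    k=box&low&(P[...,2]>20)&(P[...,1]<-240)
    q=P[k]; 
    for _ in range(4):
        c=q.mean(0); nrm=np.linalg.svd(q-c,full_matrices=False)[2][2]; nrm*=np.sign(nrm[2]); e=(q-c)@nrm; q=q[abs(e)<max(3,2*e.std())]
    ax=np.cross(nrm,[0,0,1]); print("leaf n",nrm.round(3),"ang",np.arccos(nrm[2]).round(3),"axis yaw",np.arctan2(-ax[1],-ax[0]).round(3),np.arctan2(ax[1],ax[0]).round(3),"c",c.round(1),len(q),"res",e.std())
    yaw=np.arctan2(ax[1],ax[0]); yaw=yaw if abs(yaw)<1.6 else yaw-np.sign(yaw)*np.pi
    gx=np.array([np.cos(yaw),np.sin(yaw)]);gy=np.array([-gx[1],gx[0]])
    # hinge axis: leaf top plane offset -2 at z=8.5
    c2=c-2*nrm; th=np.arccos(nrm[2]); s=(c2[2]-8.5)/np.tan(th)
    print("hinge line gy coord",c2[:2]@gy+s, "leaf gx ext",np.percentile(q[:,:2]@gx,[0.5,99.5]).round(1),"gy ext",np.percentile(q[:,:2]@gy,[.5,99.5]).round(1),"z",q[:,2].max().round(1))
    print("page gy ext",np.percentile(pg[:,:2]@gy,[.5,99.5]).round(1),"gx",np.percentile(pg[:,:2]@gx,[.5,99.5]).round(1),"cup",C@gx,C@gy)
E
```

```text
top cup profile z: n, rmin,rmax
6 171 [ 5. 22.]
12 57 [ 5.6 23.1]
18 18 [21.5 24. ]
24 26 [22.1 26.8]
30 20 [22.9 25.4]
36 29 [23.6 28.1]
42 23 [24.3 27.2]
48 32 [24.8 29.9]
54 101 [26.2 30.3]
60 8 [26.2 29.9]
page 1399 ((520.0133056640625, -173.6696319580078), (171.38758850097656, 119.28108215332031), 6.1702046394348145) [[428.0, -124.0], [441.0, -242.0], [612.0, -224.0], [599.0, -105.0]] z 5.510959089001744
leaf n [-0.039  0.36   0.932] ang 0.371 axis yaw -3.033 0.108 c [ 535.7 -328.4   40.6] 1922 res 1.6294957649822193
hinge line gy coord -307.3570066672561 leaf gx ext [414.4 582.6] gy ext [-431.8 -327.2] z 61.6
page gy ext [-286.2 -169.9] gx [413.3 582.6] cup 505.07492261230266 -238.42712209011898
scene cup profile z: n, rmin,rmax
6 16 [22.5 25.1]
12 33 [22.5 26.6]
18 44 [21.  27.4]
24 60 [22.  27.3]
30 51 [22.1 28.5]
36 76 [23.3 29.3]
42 72 [22.9 30.3]
48 78 [24.6 30.7]
54 115 [25.1 31.6]
60 8 [25.5 31.1]
page 1125 ((519.27099609375, -172.74139404296875), (174.46456909179688, 120.10796356201172), 5.896150588989258) [[426.0, -122.0], [439.0, -241.0], [612.0, -224.0], [600.0, -104.0]] z 6.72487992170511
leaf n [-0.039  0.358  0.933] ang 0.368 axis yaw -3.033 0.109 c [ 541.3 -324.4   40.5] 1364 res 1.395882178818743
hinge line gy coord -303.89846240276603 leaf gx ext [415.5 584.3] gy ext [-432.1 -324.9] z 61.7
page gy ext [-286.4 -169.2] gx [414.  584.4] cup 504.9534698375464 -238.6842334529494
```

Call:
{"name": "carry_out", "arguments": {
  "series": [
    [0.08,-0.055,0,1,0],
    [0.16,-0.11,0,2,0],
    [0.24,-0.165,0,3,0],
    [0.32,-0.22,0.01,4,0],
    [0.39,-0.275,0.03,5,0],
    [0.44,-0.31,0.05,6.46,0],
    [0.475,-0.3316,0.07,6.46,0],
    [0.475,-0.3316,0.1,6.46,0],
    [0.4752,-0.3316,0.1,6.46,0],
    [0.4752,-0.3316,0.1,6.46,0],
    [0.4752,-0.3316,0.1,6.46,0],
    [0.4752,-0.3316,0.1,6.46,0],
    [0.4752,-0.3316,0.1,6.46,0],
    [0.4752,-0.3316,0.1,6.46,0]
  ]
}}

```text
t: 1.85
eef_pos: [527.5, -183.0, 305.2]
tcp_rot: [3.141, -0.001, 0.107]
ft_force: [0.2, 0.6, -0.0]
opening: 0.008
grip_force: 0.0
```

```bash
python3 - <<'E'
from h import *
from scipy.spatial.transform import Rotation as R
s=env.state();im,d,c=snap("wrist");cv2.imwrite("pics/w1.png",im[...,::-1]);np.savez("w1.npz",im=im,d=d)
print(s["t"],s["eef_pos"],s["tcp_rot"],s["opening"],s["ft_force"]);
T=np.eye(4);T[:3,:3]=R.from_euler("xyz",s["tcp_rot"]).as_matrix();T[:3,3]=s["eef_pos"]
for k in c:print(k,np.array(c[k]).round(2).tolist())
c["cam_to_world"]=T@np.array(c["T_tool_cam"]);P=cloud(d,c);hsv=cv2.cvtColor(im,cv2.COLOR_RGB2HSV)
m=cv2.inRange(hsv,(95,90,30),(125,255,255)).astype(bool)&(np.linalg.norm(P[...,:2]-[528,-182],axis=-1)<50)
q=P[m];print(len(q));r=q[(q[:,2]>53)]
if len(r)>5:print(cv2.minEnclosingCircle(r[:,:2].astype(np.float32)),np.percentile(r[:,2],99),"floor",np.percentile(q[:,2],10))
E
```

```text
1.85 [ 527.51850715 -182.9501384   305.2071866 ] [ 3.14111614e+00 -5.86595292e-04  1.06784359e-01] 0.008348019409937877 [ 0.19838005  0.64626988 -0.0220989 ]
intrinsics [[312.62, 0.0, 317.3], [0.0, 312.62, 201.08], [0.0, 0.0, 1.0]]
T_tool_cam [[-0.0, 0.97, 0.25, 69.57], [1.0, 0.0, -0.0, 0.37], [-0.0, 0.25, -0.97, 20.1], [0.0, 0.0, 0.0, 1.0]]
3990
((531.9755859375, -182.60781860351562), 32.1131591796875) 198.28122638451134 floor 10.512261196802076
```

View pics/w1.png

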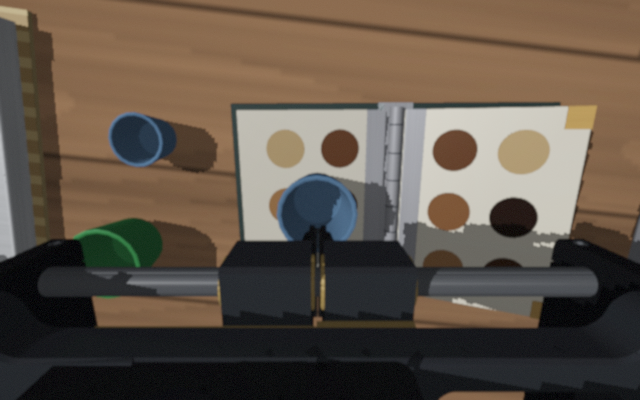

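The wrist view shows the blue cup at (317,210), under the closed fingers, with the tips near (318,232). The small blue cup is at (140,138), the green one at (115,255) and the spine at (395,160). Before going into the cup I check the finger thickness from depth.

```bash
python3 - <<'E'
from h import *
z=np.load("w1.npz");im,d=z["im"],z["d"];c=env.get_calibration("wrist");c["cam_to_world"]=c["T_tool_cam"];P=cloud(d,c)
q=P[(abs(P[...,0])<60)&(abs(P[...,1])<100)&(d>0)]
for a in range(70,200,10):
    k=q[(q[:,2]>=a)&(q[:,2]<a+10)]
    if len(k)>3: print(a,len(k),"x",np.percentile(k[:,0],[1,99]).round(1),"y",np.percentile(k[:,1],[1,99]).round(1))
# rim centre with robot pixels excluded, tool coords (rim z ~ 305-58=247)
hsv=cv2.cvtColor(im,cv2.COLOR_RGB2HSV);m=cv2.inRange(hsv,(95,90,60),(125,255,255)).astype(bool)&(abs(P[...,0])<60)&(abs(P[...,1])<60)&(P[...,2]>243)&(P[...,2]<252)
r=P[m];A=np.c_[2*r[:,:2],np.ones(len(r))];s=np.linalg.lstsq(A,(r[:,:2]**2).sum(1),rcond=None)[0];print("rim fit tool",s[:2],np.sqrt(s[2]+s[:2]@s[:2]),len(r),np.ptp(r,0))
E
```

```text
70 25823 x [14.5 33.7] y [-63.1  64.3]
80 12369 x [20.3 35.5] y [-74.   75.1]
90 18774 x [12.3 35.7] y [-77.2  78.2]
100 5576 x [-20.7  35.7] y [-79.7  80.8]
110 586 x [-26.3  34.6] y [-76.1  77. ]
120 25 x [-5.  -0.3] y [-1.3  2.2]
130 115 x [-10.1  -0.4] y [-1.   1.9]
140 74 x [-9.5 12.2] y [-0.9  1.9]
150 96 x [10.  12.4] y [-2.1  3.1]
160 144 x [ 9.9 12.5] y [-6.9  7.8]
170 179 x [10.  12.6] y [-6.7  7.7]
180 101 x [10.1 12.4] y [-4.2  5.1]
rim fit tool [1.64244073 0.07753342] 27.85903343411581 904 [52.56625647 59.26071087  6.73857692]
```

Call:
{"name": "carry_out", "arguments": {
  "series": [
    [0.001,0,0.03,0,0],
    [0.001,0,0.055,0,0],
    [0.001,0,0.07,0,0],
    [0.001,0,0.08,0,0],
    [0.001,0,0.086,0,0],
    [0.001,0,0.09,0,0],
    [0.001,0,0.09,0,0],
    [0.001,0,0.09,0,0]
  ]
}}

```text
t: 2.9
eef_pos: [529.0, -182.1, 215.1]
tcp_rot: [3.141, -0.001, 0.108]
ft_force: [1.0, 0.1, 1.1]
opening: 0.002
grip_force: 0.0
```

Call:
{"name": "carry_out", "arguments": {
  "series": [
    [0.003,0,0,0,0],
    [0.006,0,0,0,0],
    [0.009,0,0,0,0],
    [0.012,0,0,0,0],
    [0.015,0,0,0,0],
    [0.018,0,0,0,0],
    [0.022,0,0,0,0],
    [0.026,0,0,0,0],
    [0.03,0,0,0,0],
    [0.034,0,0,0,0]
  ]
}}

```text
t: 4.15
eef_pos: [563.0, -178.4, 214.7]
tcp_rot: [3.142, 0.0, 0.108]
ft_force: [-1.4, -0.6, 0.8]
opening: 0.006
grip_force: 0.4
```

```bash
cat > cup.py <<'E'
from m import *
s=env.state();print(s["t"],s["eef_pos"].round(1),s["ft_force"].round(1))
for n in("top","scene"):
    im,d,c=snap(n);P=cloud(d,c);cv2.imwrite(f"pics/{n}_{s['t']:.2f}.png",im[...,::-1]);blobs(im,P,(95,90,40),(125,255,255))
E
python3 cup.py
```

```text
4.15 [ 563.  -178.4  214.7] [-1.4 -0.6  0.8]
[303. 154.] 285 ztop 67.3 rim c 586.7 -135.6 r 40.3
[334. 190.] 296 ztop 38.0 rim c 567.6 -33.8 r 21.8
```

```bash
python3 -c "
import cv2;im=cv2.imread('pics/scene_4.15.png');cv2.imwrite('pics/c2.png',cv2.resize(im[60:230,210:410],None,fx=3.5,fy=3.5))"
```

```text
(no output)
```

View pics/c2.png

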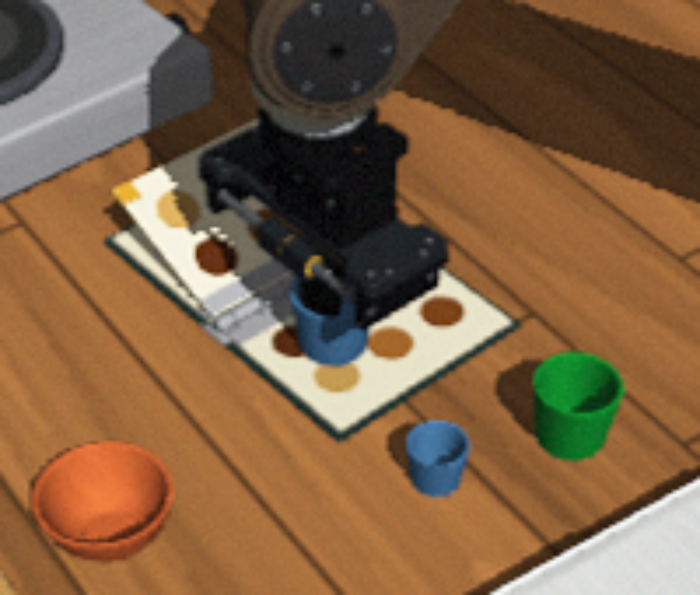

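The cup, at crop (332,330), is upright and sliding with the fingers inside it. I continue the push.

Call:
{"name": "carry_out", "arguments": {
  "series": [
    [0.004,0,0,0,0],
    [0.008,0,0,0,0],
    [0.012,0,0,0,0],
    [0.016,0,0,0,0],
    [0.02,0,0,0,0],
    [0.024,0,0,0,0],
    [0.028,0,0,0,0],
    [0.032,0,0,0,0],
    [0.036,0,0,0,0],
    [0.04,0,0,0,0],
    [0.044,0,0,0,0],
    [0.048,0,0,0,0],
    [0.052,0,0,0,0],
    [0.056,0,0,0,0],
    [0.06,0,0,0,0],
    [0.063,0,0,0,0],
    [0.066,0,0,0,0],
    [0.069,0,0,0,0],
    [0.072,0,0,0,0],
    [0.075,0,0,0,0]
  ]
}}

```text
t: 6.75
eef_pos: [637.5, -170.3, 214.7]
tcp_rot: [3.142, -0.0, 0.108]
ft_force: [-1.3, 0.6, 0.3]
opening: 0.001
grip_force: 0.4
```

Call:
{"name": "carry_out", "arguments": {
  "series": [
    [0.003,0,0,0,0],
    [0.006,0,0,0,0],
    [0.009,0,0,0,0],
    [0.012,0,0,0,0],
    [0.015,0,0,0,0],
    [0.018,0,0,0,0],
    [0.021,0,0,0,0],
    [0.024,0,0,0,0],
    [0.027,0,0,0,0],
    [0.03,0,0,0,0],
    [0.032,0,0,0,0],
    [0.034,0,0,0,0],
    [0.034,0,0,0,0],
    [0.03,0,0,0,0],
    [0.026,0,0,0,0],
    [0.026,0,0,0,0]
  ]
}}

```text
t: 8.75
eef_pos: [662.9, -167.6, 214.8]
tcp_rot: [3.142, -0.0, 0.108]
ft_force: [-0.2, 0.3, 0.0]
opening: 0.004
grip_force: 0.0
```

```bash
python3 cup.py; python3 -c "
import cv2,glob,os;f=max(glob.glob('pics/scene_*'),key=os.path.getmtime);im=cv2.imread(f);cv2.imwrite('pics/c3.png',cv2.resize(im[60:230,210:410],None,fx=3.5,fy=3.5))"
```

```text
8.75 [ 662.9 -167.6  214.8] [-0.2  0.3  0. ]
[271. 176.] 261 ztop 53.5 rim c 678.9 -138.2 r 54.3
[334. 190.] 294 ztop 37.2 rim c 568.3 -34.7 r 21.4
```

View pics/c3.png

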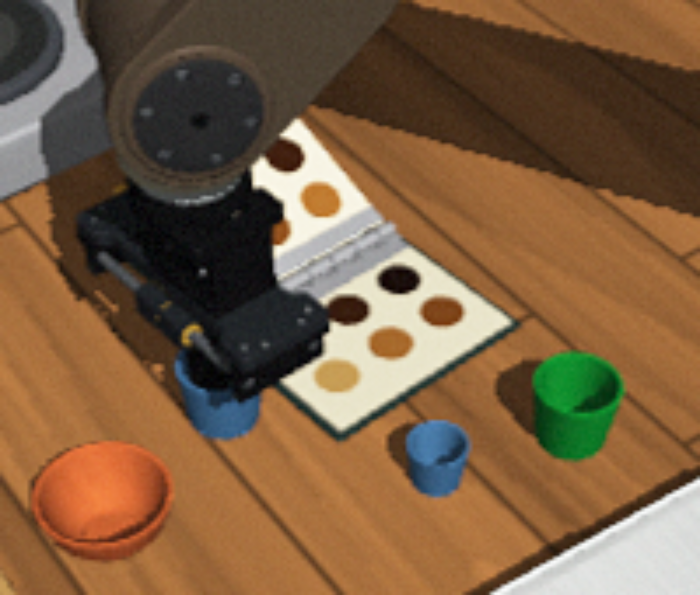

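The cup stands upright on the table beyond the guide at crop (218,395). I lift out of it and check the clearance to the stove beside the leaf.

Call:
{"name": "carry_out", "arguments": {
  "series": [
    [0,0,-0.02,0,0],
    [0,0,-0.05,0,0],
    [0,0,-0.09,0,0],
    [0,0,-0.13,0,0],
    [0,0,-0.16,0,0],
    [0,0,-0.18,0,0],
    [0,0,-0.18,0,0],
    [0,0,-0.18,0,0]
  ]
}}

```text
t: 9.85
eef_pos: [662.9, -167.4, 394.4]
tcp_rot: [-3.141, 0.001, 0.108]
ft_force: [-0.2, -0.4, -0.6]
opening: 0.006
grip_force: 0.0
```

```bash
python3 - <<'E'
from h import *
z=np.load("top0.npz");P=cloud(z["d"],env.get_calibration("top"))
y=np.array([-.1078,.9942]);x=np.array([.9942,.1078])
gx=P[...,:2]@x-499;gy=P[...,:2]@y+307
k=(abs(P[...,0]-600)<250)&(gy<-146)&(gy>-450)&(P[...,2]>15)
for a in range(-200,200,40):
    q=k&(gx>=a)&(gx<a+40)
    if q.sum(): print(a,"nearest gy",gy[q].max().round(),"z max",P[...,2][q].max().round())
s=env.state();print(s["joints"].round(2))
E
python3 cup.py
```

```text
-120 nearest gy -225.0 z max 67.0
-80 nearest gy -224.0 z max 68.0
-40 nearest gy -223.0 z max 79.0
0 nearest gy -225.0 z max 81.0
40 nearest gy -225.0 z max 81.0
80 nearest gy -225.0 z max 80.0
120 nearest gy -225.0 z max 82.0
160 nearest gy -226.0 z max 79.0
[-0.34  0.59  1.41 -0.    1.14  1.12]
9.85 [ 662.9 -167.4  394.4] [-0.2 -0.4 -0.6]
[322. 217.] 116 ztop 35.0 rim c 565.8 -33.5 r 18.6
[273. 169.] 610 ztop 54.3 rim c 655.6 -168.0 r 31.2
[334. 190.] 296 ztop 37.5 rim c 568.2 -35.5 r 22.2
```

Call:
{"name": "carry_out", "arguments": {
  "series": [
    [-0.02,0.03,0,-10,0],
    [-0.04,0.06,0,-20,0],
    [-0.06,0.09,0,-30,0],
    [-0.08,0.12,0,-40,0],
    [-0.1,0.15,0,-50,0],
    [-0.12,0.18,0,-60,0],
    [-0.142,0.21,0,-70,0],
    [-0.142,0.231,0,-80,0],
    [-0.142,0.231,0,-90,0],
    [-0.142,0.231,0,-90,0],
    [-0.142,0.231,0.05,-90,0],
    [-0.142,0.231,0.09,-90,0],
    [-0.142,0.231,0.12,-90,0],
    [-0.142,0.231,0.15,-90,0],
    [-0.142,0.231,0.17,-90,0],
    [-0.142,0.231,0.182,-90,0],
    [-0.142,0.231,0.19,-90,0],
    [-0.142,0.231,0.19,-90,0],
    [-0.142,0.231,0.19,-90,0],
    [-0.142,0.231,0.19,-90,0]
  ]
}}

```text
t: 12.45
eef_pos: [547.0, -412.6, 205.5]
tcp_rot: [3.141, 0.001, 1.679]
ft_force: [0.6, -0.1, -0.4]
opening: 0.005
grip_force: 0.0
```

Call:
{"name": "carry_out", "arguments": {
  "series": [
    [0.01,0,0,0,0],
    [0.018,0,0,0,0],
    [0.022,0,0,0,0],
    [0.0245,0,-0.004,0,0],
    [0.0265,0,-0.01,0,0],
    [0.0285,0,-0.016,0,0],
    [0.0305,0,-0.022,0,0],
    [0.033,0,-0.028,0,0]
  ]
}}

```text
t: 13.45
eef_pos: [543.3, -379.7, 233.3]
tcp_rot: [3.141, 0.0, 1.679]
ft_force: [-0.2, -1.1, -0.7]
opening: 0.004
grip_force: 0.7
```

```bash
cat > leaf.py <<'E'
from h import *
s=env.state();print(s["t"],s["eef_pos"].round(1),s["ft_force"].round(1))
y=np.array([-.1078,.9942]);x=np.array([.9942,.1078])
for n in("top","scene"):
    im,d,c=snap(n);cv2.imwrite(f"pics/{n}_{s['t']:.2f}.png",im[...,::-1]);P=cloud(d,c);hsv=cv2.cvtColor(im,cv2.COLOR_RGB2HSV)
    gx=P[...,:2]@x-499;gy=P[...,:2]@y+307;h=P[...,2]-8.5
    k=(abs(gx)<86)&(hsv[...,1]<90)&(hsv[...,2]>100)&(np.hypot(gy,h)<139)&(np.hypot(gy,h)>40)&(h>-1)
    a=np.arctan2(h[k],-gy[k]);H,e=np.histogram(a,bins=np.arange(-.1,3.3,.1));i=np.argsort(-H)[:5]
    print(n,k.sum(),[(e[j].round(2),int(H[j])) for j in i])
E
python3 leaf.py
```

```text
13.45 [ 543.3 -379.7  233.3] [-0.2 -1.1 -0.7]
top 382 [(np.float64(0.5), 368), (np.float64(0.4), 11), (np.float64(3.1), 1), (np.float64(-0.1), 0), (np.float64(0.2), 0)]
scene 1784 [(np.float64(0.5), 1261), (np.float64(3.1), 155), (np.float64(0.6), 91), (np.float64(0.0), 17), (np.float64(-0.1), 11)]
```

Call:
{"name": "carry_out", "arguments": {
  "series": [
    [0.004,0,-0.007,0,0],
    [0.009,0,-0.015,0,0],
    [0.0145,0,-0.023,0,0],
    [0.02,0,-0.03,0,0],
    [0.027,0,-0.038,0,0],
    [0.0335,0,-0.045,0,0],
    [0.041,0,-0.051,0,0],
    [0.048,0,-0.056,0,0],
    [0.056,0,-0.061,0,0],
    [0.064,0,-0.065,0,0],
    [0.072,0,-0.068,0,0],
    [0.081,0,-0.071,0,0]
  ]
}}

```text
t: 15.05
eef_pos: [534.5, -298.7, 303.9]
tcp_rot: [-3.142, 0.0, 1.679]
ft_force: [-0.2, -0.8, 0.2]
opening: 0.007
grip_force: 0.6
```

```bash
python3 leaf.py
```

```text
15.05 [ 534.5 -298.7  303.9] [-0.2 -0.8  0.2]
top 687 [(np.float64(1.3), 547), (np.float64(3.1), 49), (np.float64(1.2), 7), (np.float64(3.0), 1), (np.float64(0.3), 0)]
scene 1893 [(np.float64(1.3), 1331), (np.float64(3.1), 156), (np.float64(-0.1), 69), (np.float64(0.0), 34), (np.float64(1.2), 26)]
```

Call:
{"name": "carry_out", "arguments": {
  "series": [
    [0.009,0,-0.001,0,0],
    [0.018,0,-0.002,0,0],
    [0.027,0,-0.0025,0,0],
    [0.0356,0,-0.0025,0,0],
    [0.043,0,-0.002,0,0],
    [0.05,0,-0.001,0,0],
    [0.0571,0,0,0,0],
    [0.064,0,0.0015,0,0],
    [0.071,0,0.003,0,0],
    [0.0778,0,0.005,0,0],
    [0.0844,0,0.008,0,0],
    [0.091,0,0.0115,0,0],
    [0.0969,0,0.0152,0,0],
    [0.1027,0,0.0195,0,0],
    [0.1084,0,0.024,0,0],
    [0.1137,0,0.0288,0,0]
  ]
}}

```text
t: 17.15
eef_pos: [522.3, -185.8, 274.6]
tcp_rot: [-3.142, 0.0, 1.679]
ft_force: [-0.3, -0.5, 0.8]
opening: 0.003
grip_force: 0.4
```

```bash
python3 leaf.py; python3 cup.py
```

```text
17.15 [ 522.3 -185.8  274.6] [-0.3 -0.5  0.8]
top 146 [(np.float64(0.0), 39), (np.float64(-0.1), 37), (np.float64(3.1), 18), (np.float64(2.3), 10), (np.float64(2.4), 4)]
scene 820 [(np.float64(3.1), 169), (np.float64(2.3), 151), (np.float64(-0.1), 143), (np.float64(0.0), 100), (np.float64(2.4), 5)]
17.25 [ 522.2 -185.6  274.4] [0.5 0.3 0.9]
[371. 176.] 304 ztop 52.6 rim c 652.3 -167.5 r 29.3
[325. 218.] 196 ztop 35.6 rim c 565.8 -35.2 r 19.9
[273. 169.] 608 ztop 53.8 rim c 655.9 -168.8 r 31.5
[334. 190.] 295 ztop 37.6 rim c 569.0 -35.2 r 21.6
```

Call:
{"name": "carry_out", "arguments": {
  "series": [
    [0.005,0,0.0055,0,0],
    [0.0095,0,0.011,0,0],
    [0.0137,0,0.0167,0,0],
    [0.0175,0,0.023,0,0],
    [0.021,0,0.029,0,0],
    [0.0239,0,0.0357,0,0],
    [0.026,0,0.0415,0,0],
    [0.0282,0,0.048,0,0],
    [0.03,0,0.0555,0,0],
    [0.031,0,0.061,0,0],
    [0.0315,0,0.066,0,0],
    [0.0319,0,0.07,0,0],
    [0.0319,0,0.073,0,0],
    [0.0319,0,0.0745,0,0],
    [0.0319,0,0.0745,0,0]
  ]
}}

```text
t: 19.23
eef_pos: [518.8, -154.4, 200.8]
tcp_rot: [3.141, 0.0, 1.679]
ft_force: [-1.7, 0.7, 5.3]
opening: 0.004
grip_force: 2.8
```

Call:
{"name": "carry_out", "arguments": {
  "series": [
    [0,0,0.0005,0,0],
    [0,0,0.001,0,0],
    [0,0,0.0015,0,0],
    [0,0,0.0015,0,0]
  ]
}}

```text
t: 19.73
eef_pos: [518.8, -154.4, 200.5]
tcp_rot: [3.141, 0.001, 1.679]
ft_force: [-4.7, 2.0, 23.0]
opening: 0.002
grip_force: 11.5
```

Call:
{"name": "carry_out", "arguments": {
  "series": [
    [0,0,-0.002,0,0],
    [0,0,-0.01,0,0],
    [0,0,-0.03,0,0],
    [0,0,-0.07,0,0],
    [0,0,-0.12,0,0],
    [0,0,-0.15,0,0],
    [-0.05,0,-0.18,0,0],
    [-0.1,0,-0.2,0,0],
    [-0.15,0,-0.2,0,0],
    [-0.2,0,-0.2,0,0],
    [-0.25,0,-0.2,0,0],
    [-0.3,0,-0.2,0,0],
    [-0.3,0,-0.2,0,0],
    [-0.3,0,-0.2,0,0]
  ]
}}

```text
t: 21.48
eef_pos: [551.1, -452.4, 398.7]
tcp_rot: [-3.141, -0.001, 1.679]
ft_force: [0.0, 0.5, 0.8]
opening: 0.008
grip_force: 0.0
```

```bash
python3 leaf.py; python3 cup.py; python3 - <<'E'
from h import *
y=np.array([-.1078,.9942]);x=np.array([.9942,.1078])
for n in("top","scene"):
    im,d,c=snap(n);P=cloud(d,c);gx=P[...,:2]@x-499;gy=P[...,:2]@y+307
    k=(abs(gx)<80)&(gy>25)&(gy<130)&(d>0);q=np.c_[gy[k],np.ones(k.sum())];w=np.linalg.lstsq(q,P[...,2][k],rcond=None)[0]
    print(n,"leaf slope",w[0].round(4),"z at 0",w[1].round(1),"z med",np.median(P[...,2][k]))
    cv2.imwrite(f"pics/end_{n}.png",im[...,::-1])
E
```

```text
21.475 [ 551.1 -452.4  398.7] [0.  0.5 0.8]
top 719 [(np.float64(3.1), 405), (np.float64(-0.1), 92), (np.float64(0.0), 75), (np.float64(3.0), 69), (np.float64(2.9), 1)]
scene 1529 [(np.float64(3.1), 784), (np.float64(3.0), 369), (np.float64(-0.1), 209), (np.float64(0.0), 125), (np.float64(2.9), 3)]
21.575 [ 551.4 -451.6  399.3] [ 0.6 -0.7  1. ]
[374. 178.] 459 ztop 53.2 rim c 652.1 -168.9 r 30.0
[325. 218.] 197 ztop 37.3 rim c 565.8 -34.7 r 20.3
[273. 169.] 609 ztop 53.6 rim c 655.0 -167.4 r 31.0
[334. 190.] 297 ztop 37.4 rim c 567.7 -34.7 r 22.1
top leaf slope 0.0036 z at 0 9.5 z med 9.735621708217423
scene leaf slope -0.0008 z at 0 11.6 z med 11.485413839627313
```

View pics/end_scene.png

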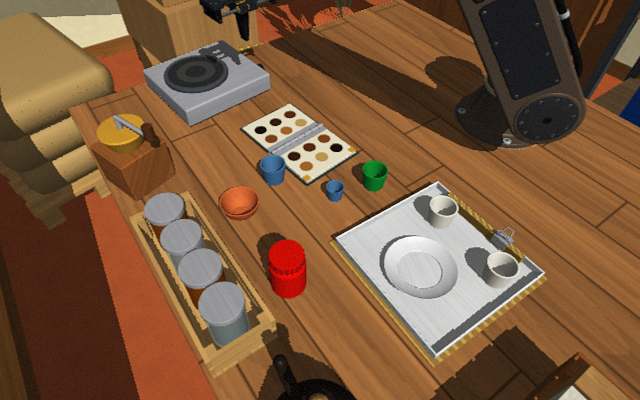

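The leaf lies flat on the landing page around (315,155), with a slope near 0. The blue cup stands upright on the table at (272,169), and everything else is where it was. The robot is clear, so I hand in.

```bash
python3 -c "
from cell import env
print(env.job_done())"
```

```text
the job is handed in; nothing more can be done
None
```

I handed the job in at about 22 s of the 64 s allowed: the blue cup stands upright on the table beyond the guide, the leaf lies flat on the landing page by the camera depth readings, and the other items appear unmoved in the final picture; no verdict was returned.

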